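# Monthly trip test of the carving bench's supply console

## Task

Do the monthly trip test of the carving bench's supply console: lift the mallet off the clear cover and lay it down on the rubber bench mat, then swing the cover up until it stands fully open and press the test button so that the main breaker's wide lever drops. Then push that lever back up until it latches and shut the cover fully, with the mallet left on the mat. Do not drop the mallet, and leave the two small branch breakers and all the other tools and things on the bench as they are.

Things in the scene. Friction and masses are not known exactly. Their poses are not given: they have to be found in the camera images.
- console: Grey steel console fixed to the bench, 217 (x) x 224 (y) mm. Origin under its centre; x from low front to back. The rim slopes up at 20 deg from 69 mm high at the front to the cover's hinge (x +48 mm, 126 mm high), then a flat top 60 mm deep. Between the cheeks a recess, 180 mm wide, hinge to 152 mm down the slope; its floor, the breaker faces, lies 40 mm below the rim plane.
- cover (a joint): Clear cover over the recess, 162 mm from hinge to free edge, 186 mm wide, 5 mm thick. 0 = shut (lying on the rim, sloping 20 deg), 2.0 rad = fully open at its stop (upright, 5 deg beyond vertical). Friction hinge (0.35 Nm): stays where it is left. 0.25 kg.
- cover_hinge (a point): Point on the cover's hinge axis, middle of its width, 1 mm above the rim plane (41 mm above the plane of the breaker faces). Does not move with the cover. Its x axis points up the slope, y along the hinge axis (the console's y), z along the face's normal.
- cover_handle (a point): Middle of the cover's bar handle: steel bar 10 mm thick, 100 mm long, parallel to the hinge, centre 40 mm off the cover's outer surface, 28 mm short of its free edge; (-134, 0, 45) mm from the hinge in the cover's axes. Moves and turns with the cover; its axes equal those of cover_hinge when shut.
- test_button (a joint): Test button of the main breaker: 0 = out, 0.0075 m = fully pressed, square into the breaker face. Spring 1.6 N at first, 4.6 N at the bottom. Beyond about 2.5 mm it lets the main lever drop; it springs back when released, and dips by itself as the lever is pushed up past the latch.
- button_top (a point): Centre of the top of the round test button, 18 mm across, 9 mm proud of the breaker face; 112 mm down the slope from the hinge, 66 mm to the -y side of the middle: 24 mm from the recess's side wall, 26 mm sideways from the lever bar's end. z = face normal, x up the slope.
- main_lever (a joint): Main breaker's lever, pivot parallel to the hinge. 0 = up, latched (leaning 0.5 rad from the face normal, up the slope); 1.0 rad = dropped (0.5 rad down the slope). Sprung towards dropped (0.05 to 0.13 Nm). To latch, push it up to its stop at -0.10 (5 to 9 N at the bar) and let go: it then stays at about 0.
- lever_bar (a point): Centre of the lever's cross bar: 64 mm long (parallel to the hinge), 14 x 14 mm, 36 mm from the pivot; moves and turns with the lever. Pivot: 78 mm down the slope from the hinge, 8 mm to the -y side of the middle, 6 mm below the breaker face. Bar centre 26 mm above the breaker face at both ends of its swing; below the dropped bar 45 mm of the recess is free.
- branch_a (a joint): Small lever of the branch breaker next to the main breaker: 18 mm wide, 20 mm proud, on the +y side of the recess, 46 mm from the middle. 0 = up (on), 1.0 rad = down (off). Stays where it is put. Leave it.
- branch_b (a joint): The same for the outer branch breaker, 74 mm from the middle. Leave it.
- mallet: Beech joiner's mallet, 0.2 to 0.4 kg, lying flat on the shut cover at the start: head 100 (x) x 55 (y) x 50 (z) mm, straight handle along +y, 140 mm long, 28 mm wide (x), 22 mm thick (z), at mid-thickness. Origin under the middle of the head, on the face it lies on; z square to that face. Balance point about 27 mm from the origin along +y.
- mallet_grip (a point): Point on the middle of the mallet's handle, 24 mm from the head, 25 mm above the face it lies on. Axes as the mallet's.
- mat: Dark rubber bench mat fixed on the bench, 250 (x) x 170 (y) mm, 4 mm thick, empty; to the left or right of the console. Origin under its centre, on the bench.
- blank: Bystander: pine carving blank 200 (x) x 140 (y) x 40 mm with a flower in low relief (48 mm high in all), on the side of the console where the mat is not. Origin under its centre.
- gouge_a: Bystander: gouge 220 mm long with a wooden handle 29 mm thick, lying on the bench before the console. Origin under its middle, x towards the blade's tip.
- gouge_b: Bystander: flat gouge 200 mm long, otherwise like gouge_a.
- gouge_c: Bystander: gouge 210 mm long, beyond the left-hand place (mat or blank), otherwise like gouge_a.
- stone: Bystander: sharpening stone in a dark wooden holder, 210 (x) x 75 (y) x 40 mm. Origin under its centre.
- jar: Bystander: closed glass jar, 68 mm across, 105 mm high. Origin under its centre.
- tin: Bystander: small closed wax tin, 44 mm across, 38 mm high, standing on the console's flat top behind the cover. Origin under its centre.
- brush: Bystander: bench brush 240 (x) x 28 (y) x 45 mm lying on its bristles, handle towards -x. Origin on the bench, 25 mm from its middle towards the bristles.
There are look-alikes about, which are no part of the job. What is shaped like the mallet but green is not meant.

How it is judged:
By the outcome, as a careful person would: the job done as asked, in the order asked, and still so for the second after the job is handed in, with the robot touching nothing.
It also fails if it takes over 72 s, if anything falls off the work surface, if the arm or the gripper's body presses on something with over 40 N, if the wrist force passes 120 N, or if a joint passes its speed limit or range.

## Robot

A 7-joint arm with a two-finger parallel gripper is mounted at the origin on the work surface. World frame = base frame: x ahead of the robot, y to its left, z up, the work surface at z = 0. Lengths are in m, angles in rad, forces in N, time in s.
With the tool pointing down it reaches from about 0.4 to 0.875 m from the base axis. Payload 4.4 kg.
Tool frame: the origin (TCP) lies between the finger pads; the fingertips stand 25 mm ahead of it and the grasp point (between the pads) lies 6 mm ahead of it (bot.tips_ahead is the distance from the TCP to the fingertips, in m); z points along the fingers, y is the line along which they close (so a half turn about z gives the same grasp; the last joint's range is limited). The gripper opens to 85 mm and grips with 20 to 120 N. Pads are 22 mm wide; open, the fingers measure 114 mm over their backs; the gripper's body (76 mm by 85 mm) begins 54 mm behind the grasp point. The pads swing forward as they close: fully open they stand 13 mm farther back than shut.
Start: joints at [-1.217, 0.628, 0.038, 1.517, -0.027, 0.996, -0.02], TCP at [0.265, 0.594, 0.256] pointing down, gripper open.
Joint ranges: [-3.06, 3.06], [-0.37, 2.12], [-1.25, 1.32], [0.18, 2.47], [-1.1, 4.24], [0.23, 1.98], [-2.94, 2.94]. Speed limits (rad/s): [2.57, 2.57, 3.14, 3.14, 3.14, 3.14, 3.14].

## Interface

Orientations are given as a rotation vector (axis times angle).
In Python, from bench import bot, get_image, job gives the robot as it stands.
- The arm moves only by the tool send_rows, never from a script. Its argument "steps" is text: rows parted by semicolons, each of 4 numbers parted by spaces: the shift along the tool's x, y, z in m, then the turn about the tool's z in degrees. A call has 1 to 5 rows; each row shifts and turns the commanded pose from where the row before left it, along the tool's axes as they then stand; what a row does not reach is not made up. A row lasts 1/12 s, in which the tool goes at most 41.7 mm and 7.16 degrees, less where a joint would pass 70% of its speed; a pose out of reach is approached as far as the arm can. A call is refused whole if a number of a shift passes 0.0417 or a number of a turn 7.16, either way. A call with a gripper value outside its range is refused whole. "gripper" is the closure, from 0 (fully open) to 1 (shut), set as the call begins (left out, the last holds). The fingers move at their own pace and stop on an object; the grip force is fixed at half the most. Time passes only in rows, so rows that do not move let the fingers close. It gives the time, the measured TCP pose, the force, the opening and the grip force at its end, in the units of the state.
- bot.state(): the state, without advancing time (a new reading comes with each control period).
- get_image(name): name is "scene" or "top"; returns a dict with "img" (480x640x3 uint8, red, green, blue), "depth" (480x640 float32, m along the optical axis (not along the pixel's ray), 0 where there is no reading), "mtx" (3x3 intrinsics, pixels), "pose" (4x4, takes a point from camera to world coordinates). Camera axes: x right, y down, z forward; pixel columns grow to the right and rows downward; lengths in m; the calibration is good to about 2 mm. A picture is of the moment at which its call begins.
- job.finish_job(): hands the job in; it is judged then, once.
The state is a dict: "clock": time; "joints": joint angles; "qd": joint speeds; "effort": joint torques, N m; "tcp_pos": TCP position; "orientation": TCP orientation; "wrist_force": force on the tool from outside, world axes, zero at the start; "moment": the same for the moment, N m; "grip_width": opening from 0.0 (shut) to 1.0 (fully open); "finger_force": force on a finger pad.
Only numpy, scipy, OpenCV 4.12 (cv2) and the standard library are available. Lean on these libraries where they do the work, as an engineer would, in place of code of your own. Each camera call takes 0.05 s, during which the arm holds its last target. There are 200 camera calls.

## Working session

There is one attempt and no reset: what is moved stays moved. The work goes in short steps, Python scripts to look and compute and a tool call to move; the robot and the scene stay as the last step left them, time stands still between calls to the robot, and variables do not carry over. Pictures are saved under pics/ and viewed, at most 10 in all, crops included, and the job is handed in when it is done.

Besides the shell and the picture viewer there is one more tool, called as a command line: name --argument value ..., lists and objects as JSON in quotes. send_rows: Moves the arm, as the interface text tells. Its arguments: {"type":"object","properties":{"steps":{"type":"string"},"gripper":{"type":"number"}},"required":["steps"]}

```bash
mkdir -p pics; ls; python3 - <<'E'
from bench import bot,get_image
import cv2,numpy as np
print(bot.state())
for n in("scene","top"):
    d=get_image(n); np.savez(f"/tmp/{n}0.npz",**d); cv2.imwrite(f"pics/{n}0.png",d["img"][:,:,::-1]); print(n,d["mtx"].tolist(),d["pose"].round(3).tolist())
E
```

```text
pics
{'clock': 0.0, 'joints': array([-1.2168005 ,  0.62937218,  0.03844935,  1.51838578, -0.02699584,
        0.99625963, -0.02001715]), 'qd': array([-0.00097013, -0.00131298,  0.00061413, -0.00137789, -0.00209964,
        0.00094107,  0.00067766]), 'effort': array([ 1.97196692e-03, -5.63390672e+01,  1.22642487e+00, -1.93451858e+01,
        1.08194549e-02,  1.00379463e-02,  8.90179876e-06]), 'tcp_pos': array([0.26466629, 0.59304499, 0.2553666 ]), 'orientation': array([-6.54539079e-01, -3.07227783e+00,  2.93971200e-03]), 'wrist_force': array([-0.20717988,  0.08452612, -0.15885529]), 'moment': array([-0.00909246,  0.03968757,  0.05889693]), 'finger_force': 0.0, 'grip_width': 1.0004041319944827}
scene [[451.62685146304506, 0.0, 313.957221258496], [0.0, 451.62685146304506, 233.7790821790956], [0.0, 0.0, 1.0]] [[-0.29, 0.541, -0.789, 1.412], [0.957, 0.177, -0.231, 0.303], [0.015, -0.822, -0.569, 0.845], [0.0, 0.0, 0.0, 1.0]]
top [[617.9391365107073, 0.0, 314.00862821815974], [0.0, 617.9391365107073, 234.3873646733304], [0.0, 0.0, 1.0]] [[-0.002, -0.977, 0.212, 0.104], [-1.0, 0.002, 0.002, -0.007], [-0.002, -0.212, -0.977, 1.619], [0.0, 0.0, 0.0, 1.0]]
```

View pics/scene0.png

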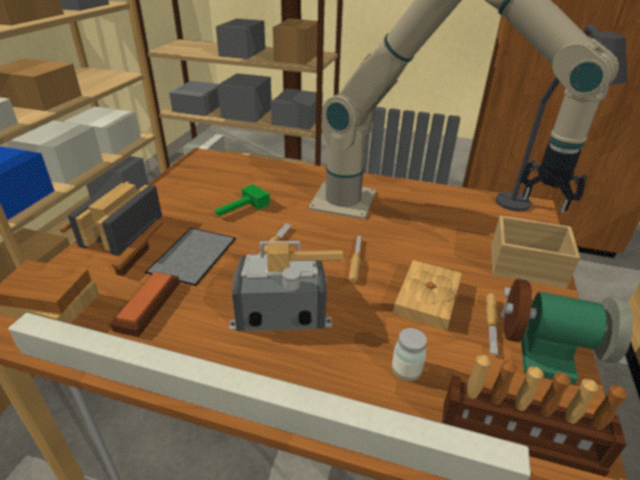

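View pics/top0.png

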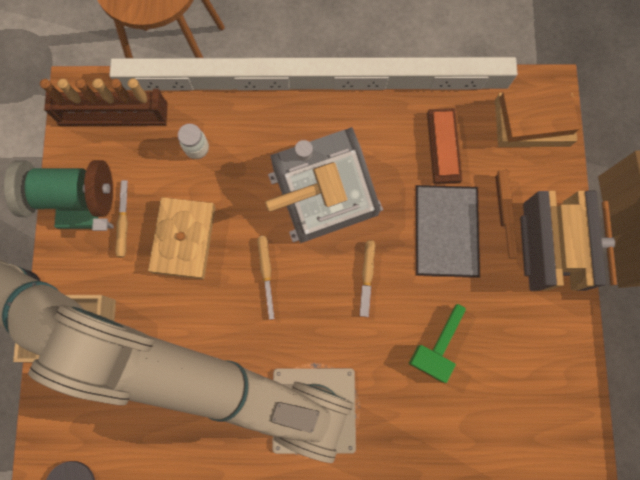

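The pictures show the console around top pixel (325,185), with the wooden mallet on its cover and the handle pointing left to (268,203). The mat is at (447,230). The blank (180,238), the gouges and the green look-alike (435,345) stand clear of the console. Next I measure.

```bash
cat > h.py <<'E'
import numpy as np,cv2
def cloud(d):
    K=d["mtx"];v,u=np.mgrid[:480,:640];z=d["depth"]
    p=np.stack([(u-K[0,2])/K[0,0]*z,(v-K[1,2])/K[1,1]*z,z],-1)@d["pose"][:3,:3].T+d["pose"][:3,3]
    p[z==0]=np.nan
    return p
def proj(d,P):
    c=(np.asarray(P)-d["pose"][:3,3])@d["pose"][:3,:3]
    q=c@d["mtx"].T; return q[...,:2]/q[...,2:]
E
python3 - <<'E'
from h import *
np.set_printoptions(suppress=True,precision=4)
d=dict(np.load("/tmp/top0.npz"));P=cloud(d);im=d["img"]
hsv=cv2.cvtColor(im,cv2.COLOR_RGB2HSV)
print("z console rows"); print((P[125:245:6,262:390:6,2]*1000).round(0))
# mat
m=np.zeros((480,640),bool);m[175:285,405:490]=1
m&=(hsv[...,1]<60)
c,n=cv2.connectedComponentsWithStats(m.astype(np.uint8))[1:3]
i=1+n[1:,4].argmax();q=P[c==i];print("mat",n[i],np.nanmedian(q,0),cv2.minAreaRect(q[~np.isnan(q[:,0])][:,:2].astype(np.float32)))
crop=cv2.resize(im[115:255,255:395],(784,784)[:2],interpolation=cv2.INTER_CUBIC)
cv2.imwrite("pics/crop.png",cv2.resize(crop,(600,600))[:,:,::-1])
E
```

```text
z console rows
[[ -1.  -6.   1.   1.   3.   1.  -2.   7.  -0.   4.  -8.   2.   4.   1.
   -2.   1.   7.  -1.   2.   6.  -8.   4.]
 [ -4.  -7.   2.  -4.   4.   5.  -4.  -1.  -3.   1.  -5.   3.   1. 124.
  122. 122.  -4.  -2.  -5.   3.  -3.   1.]
 [ -0.  -6.  -0.  -5.   4.  -5.   2.  -8.  -4.  -3. 127. 123. 127. 135.
  127. 123.   7.   0.  -2.   0.  -4.  -3.]
 [ -4.   3.  -2.   9.   1.  -1. 167. 162. 165. 126. 127. 130. 123. 128.
  121. 120. 124.   3.  -2.  -1.  -4.  -0.]
 [  2.   5. -11.  -4.   2. 126. 164. 168. 162. 125. 124. 118. 127. 126.
  136. 130. 125.  -3.  -1.   7.   0.  -5.]
 [  1.  -3. 123. 121. 123. 126. 154. 163. 154. 125. 125. 119. 129. 130.
  125. 132. 120.   1.  -1.  -9.  -3.  -1.]
 [ -4.  -1. 128. 126. 129. 124. 130. 120. 120. 121. 128. 133. 121. 127.
  131. 122. 129. 113.  -4.   0.   2.   2.]
 [  1.  -8. 101. 121. 128. 119. 130. 131. 133. 132. 173. 170. 169. 122.
  125. 114. 116. 112.  -4.  -1.   1.  -1.]
 [  0.   1.   6. 131. 130. 131. 126. 133. 128. 174. 172. 166. 172. 117.
  113. 117. 109. 104.  -3.  -1.  10.  -1.]
 [  2.  -2.   5. 122. 125. 129. 117. 123. 116. 125
[... 679 characters left out ...]
9.  90.  91.  81. 124. 130.  80.
   74.  77.  80.  65.  40.  16.   3.   4.]
 [ -4.  -2.  -2.  -2.  -1.  -3.  81.  84.  85.  86.  81.  84.  86.  79.
   67.  48.  13.  -1.  -3.  -0.  -5.   1.]
 [  1.  -3.   5.  -4.   2.  -3.  83.  78.  85.  80.  80.  65.  50.  19.
    4.   2.  -3.  -1.   2.  -5.  -2.   1.]
 [ -0.  -6.   3.  -2.  -1.   5.  80.  68.  67.  55.  28.   3.  -0.  -1.
    0.   2.  -8.  -3.   1.  -2.  -3.  -8.]
 [ 32.   0.  -8.  -4.   1.  -1.  -1.  38.   9.   2.   2.   2.  -6. -10.
    2.   4.   5.   3.  -1.   5.   4.  -2.]]
mat [ 417  186   61   90 5276] [ 0.4627 -0.3597  0.0039] ((0.4654999375343323, -0.3601471185684204), (0.16304320096969604, 0.24305592477321625), 88.04083251953125)
```

View pics/crop.png

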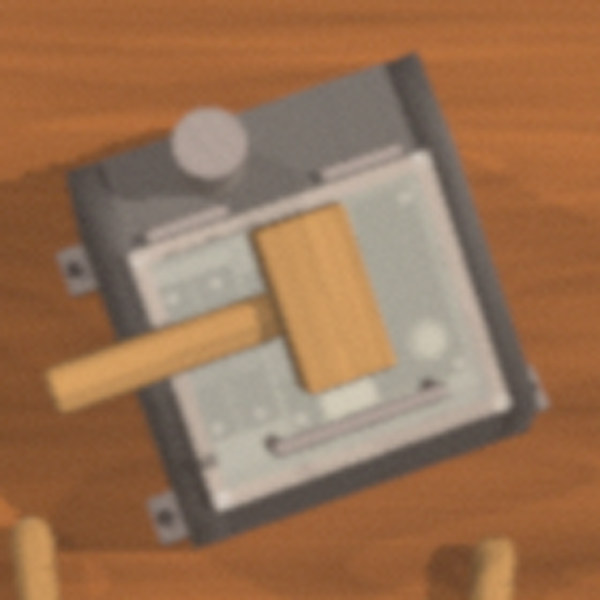

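```bash
cat >> h.py <<'E'
from scipy.optimize import minimize
def zmod(q):
    x,y=q[:,0],q[:,1]
    z=np.where(x>48e-3,.126,.126+(x-.048)*np.tan(np.radians(20)))
    u=(x-.048)/np.cos(np.radians(20))
    z=z+np.where((u<0)&(u>-.162)&(abs(y)<.093),.006/np.cos(np.radians(20)),0)
    return np.where((abs(x)<.1085)&(abs(y)<.112),z,0)
def inv(p,xy):
    c,s=np.cos(p[2]),np.sin(p[2]);d=xy-np.array(p[:2])
    return np.stack([c*d[:,0]+s*d[:,1],-s*d[:,0]+c*d[:,1]],1)
E
python3 - <<'E'
from h import *
np.set_printoptions(suppress=True,precision=4)
d=dict(np.load("/tmp/top0.npz"));P=cloud(d);s0=dict(np.load("/tmp/scene0.npz"));S=cloud(s0)
c0=P[185,325];print(c0)
def sel(P,im):
    hsv=cv2.cvtColor(im,cv2.COLOR_RGB2HSV)
    q=P.reshape(-1,3);k=(abs(q[:,0]-.53)<.25)&(abs(q[:,1]+.02)<.17)&((q[:,2]>.06)|(q[:,2]<.012))&(q[:,2]<.14)
    return q[k]
T=sel(P,d["img"]);T2=sel(S,s0["img"]);T2=T2[T2[:,2]>.06]
f=lambda p,A:np.minimum(abs(A[:,2]-zmod(inv(p,A[:,:2]))),.025).mean()
for n,A in(("top",T),("scene",T2),("both",np.vstack([T,T2]))):
    best=min((minimize(f,[.53+a,-.02+b,.3],args=(A,),method="Nelder-Mead",options=dict(initial_simplex=[[.53+a,-.02+b,.3],[.55+a,-.02+b,.3],[.53+a,0+b,.3],[.53+a,-.02+b,.38]])) for a in(-.02,.02) for b in(-.02,.02)),key=lambda r:r.fun)
    print(n,best.x,best.fun,len(A))
np.save("/tmp/con.npy",best.x)
p=best.x
c,s=np.cos(p[2]),np.sin(p[2]);Rz=np.array([[c,-s,0],[s,c,0],[0,0,1]])
a=np.radians(20);Rs=np.array([[np.cos(a),0,-np.sin(a)],[0,1,0],[np.sin(a),0,np.cos(a)]])
R=Rz@Rs;H=Rz@[.048-.001*np.sin(a),0,.126+.001*np.cos(a)]+[p[0],p[1],0]
np.savez("/tmp/frame.npz",R=R,H=H);print("H",H,R)
vis=d["img"].copy()
pts=lambda L:proj(d,np.array(L)@R.T+H)
for L in([[0,-.093,.005],[-.162,-.093,.005],[-.162,.093,.005],[0,.093,.005]],[[-.134,-.05,.045],[-.134,.05,.045]]):
    cv2.polylines(vis,[np.round(pts(L)*8).astype(int)],True,(255,0,0),1,cv2.LINE_AA,3)
t=pts([[-.112,-.066,-.032]])[0];cv2.circle(vis,tuple(np.round(t).astype(int)),1,(255,0,0))
# mallet
for nm,dd,PP in(("top",d,P),("scene",s0,S)):
    hsv=cv2.cvtColor(dd["img"],cv2.COLOR_RGB2HSV)
    q=(PP-H)@R; wood=(hsv[...,1]>75)&(q[...,2]>.015)&(q[...,2]<.07)&(abs(q[...,0]+.08)<.09)&(q[...,1]<.2)&(q[...,1]>-.1)
    wood=cv2.morphologyEx(wood.astype(np.uint8),cv2.MORPH_OPEN,np.ones((3,3)))>0
    w=q[wood]; head=w[w[:,2]>.045]; hd=w[(w[:,2]<.045)&(w[:,2]>.03)]
    print(nm,len(head),len(hd),"head z",np.median(head[:,2]),cv2.minAreaRect(head[:,:2].astype(np.float32)),np.median(head,0),"handle",np.median(hd,0),cv2.minAreaRect(hd[:,:2].astype(np.float32)))
    k=(hd[:,1]>head[:,1].max()+.01); print(np.polyfit(hd[k,1],hd[k,0],1),hd[k,1].max())
cv2.imwrite("pics/fit.png",cv2.resize(vis[115:255,255:395],(600,600),interpolation=cv2.INTER_CUBIC)[:,:,::-1])
E
```

```text
[ 0.5441 -0.0316  0.1605]
top [ 0.5718 -0.0349  0.352 ] 0.0037002413106938348 19307
scene [ 0.5722 -0.0331  0.3458] 0.01141749161122026 4897
both [ 0.5721 -0.0348  0.3519] 0.005290028157512484 24204
H [ 0.6169 -0.0183  0.1269] [[ 0.8821 -0.3447 -0.3211]
 [ 0.3239  0.9387 -0.1179]
 [ 0.342   0.      0.9397]]
top 912 587 head z 0.05448547677921779 ((-0.06051386520266533, 0.06529103964567184), (0.18826822936534882, 0.09893624484539032), 89.9701156616211) [-0.0607 -0.0001  0.0545] handle [-0.0589  0.0954  0.0399] ((-0.0693003386259079, 0.062352318316698074), (0.08960791677236557, 0.19482176005840302), 13.889752388000488)Traceback (most recent call last):
  File "<stdin>", line 32, in <module>
    raise TypeError("expected non-empty vector for x")
TypeError: expected non-empty vector for x
```

```bash
python3 - <<'E'
from h import *
np.set_printoptions(suppress=True,precision=4)
d=dict(np.load("/tmp/top0.npz"));P=cloud(d);f=np.load("/tmp/frame.npz");R,H=f["R"],f["H"]
vis=d["img"].copy()
hsv=cv2.cvtColor(d["img"],cv2.COLOR_RGB2HSV)
q=(P-H)@R; wood=(hsv[...,1]>75)&(q[...,2]>.015)&(q[...,2]<.07)&(abs(q[...,0]+.08)<.09)&(q[...,1]<.2)&(q[...,1]>-.1)
wood=cv2.morphologyEx(wood.astype(np.uint8),cv2.MORPH_OPEN,np.ones((3,3)))>0
w=q[wood]; hd=w[(w[:,1]>.05)];he=w[(w[:,1]<.02)&(w[:,2]>.04)]
print(cv2.minAreaRect(he[:,:2].astype(np.float32)),np.percentile(he,[2,50,98],axis=0));print(cv2.minAreaRect(hd[:,:2].astype(np.float32)),np.polyfit(hd[:,1],hd[:,0],1),np.percentile(hd,[2,50,98],axis=0))
pts=lambda L:proj(d,np.array(L)@R.T+H)
mx,my,th=-.060,.0,0.
def box(x0,x1,y0,y1,z):return[[mx+a,my+b,z] for a,b in((x0,y0),(x1,y0),(x1,y1),(x0,y1))]
for L in([[0,-.093,.005],[-.162,-.093,.005],[-.162,.093,.005],[0,.093,.005]],[[-.134,-.05,.045],[-.134,.05,.045]],box(-.05,.05,-.0275,.0275,.055),box(-.014,.014,.0275,.1675,.041)):
    cv2.polylines(vis,[np.round(pts(L)*8).astype(int)],True,(255,0,0),1,cv2.LINE_AA,3)
t=pts([[-.112,-.066,-.032]])[0];cv2.circle(vis,tuple(np.round(t).astype(int)),1,(255,0,0))
cv2.imwrite("pics/fit.png",cv2.resize(vis[115:255,255:395],(600,600),interpolation=cv2.INTER_CUBIC)[:,:,::-1])
E
```

```text
((-0.06044267863035202, -0.004556713625788689), (0.048693619668483734, 0.09921249002218246), 89.76119232177734) [[-0.1076 -0.0278  0.0473]
 [-0.0599 -0.0043  0.0547]
 [-0.0125  0.0188  0.0613]]
((-0.06025579571723938, 0.10742821544408798), (0.02829338051378727, 0.11419800668954849), 0.3315739333629608) [-0.0028 -0.0592] [[-0.073   0.0525  0.0301]
 [-0.0594  0.1085  0.04  ]
 [-0.0468  0.162   0.0466]]
```

View pics/fit.png

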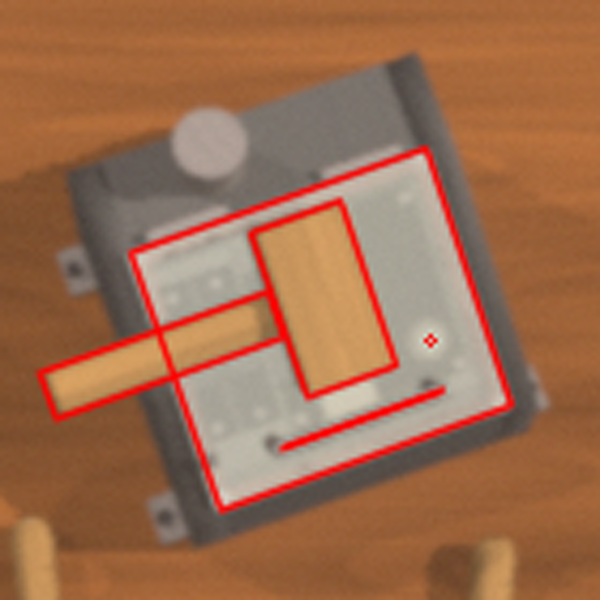

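The overlay lies right on the cover, the bar, the button and the mallet, so the fit is good. Next I write a move planner that prints rows in tool axes.

```bash
cat > plan.py <<'E'
import numpy as np,sys
from scipy.spatial.transform import Rotation as Ro
from bench import bot
f=np.load("/tmp/frame.npz");R,H=f["R"],f["H"];YAW=np.degrees(np.arctan2(R[1,1],R[0,1]))-90
def pt(x,y,z): return H+R@np.array([x,y,z])
def cur(): s=bot.state(); return np.array(s["tcp_pos"]),Ro.from_rotvec(s["orientation"]).as_matrix()
def cy(M): return np.degrees(np.arctan2(M[1,1],M[0,1]))
def rows(tgt,yang=None,step=.04,pose=None,prt=True):
    """print rows from pose to world tgt, closing axis at angle yang (mod 180 nearest)"""
    p,M=pose or cur()
    t=0 if yang is None else -(((yang-cy(M))+90)%180-90)
    n=max(int(np.ceil(np.linalg.norm(tgt-p)/step)),int(np.ceil(abs(t)/7)),1);out=[]
    st=(np.asarray(tgt)-p)/n
    for i in range(n):
        out.append("%.4f %.4f %.4f %.2f"%(*(M.T@st),t/n)); M=M@Ro.from_euler("z",t/n,degrees=True).as_matrix()
    if prt:
        for i in range(0,n,5): print("; ".join(out[i:i+5]))
    return np.asarray(tgt),M
E
python3 - <<'E'
from plan import *
print(bot.tips_ahead,YAW,cur(),cy(cur()[1]))
g=pt(-.060,.043,.030);print("grip",g)
rows(g+[0,0,.10],YAW)
E
```

```text
0.025 20.162360560103636 (array([0.26469152, 0.5931109 , 0.25547327]), array([[-9.13162644e-01,  4.07594798e-01, -6.83662832e-04],
       [ 4.07595371e-01,  9.13161334e-01, -1.54658938e-03],
       [-6.08732370e-06, -1.69094546e-03, -9.99998570e-01]])) 65.94613039544603
grip [ 0.53950506 -0.00094839  0.13460926]
-0.0290 -0.0253 0.0013 2.69; -0.0302 -0.0239 0.0013 2.69; -0.0313 -0.0225 0.0013 2.69; -0.0323 -0.0210 0.0013 2.69; -0.0332 -0.0195 0.0013 2.69
-0.0341 -0.0179 0.0013 2.69; -0.0349 -0.0162 0.0013 2.69; -0.0356 -0.0146 0.0013 2.69; -0.0363 -0.0129 0.0013 2.69; -0.0368 -0.0112 0.0013 2.69
-0.0373 -0.0094 0.0013 2.69; -0.0377 -0.0077 0.0013 2.69; -0.0380 -0.0059 0.0013 2.69; -0.0383 -0.0041 0.0013 2.69; -0.0384 -0.0023 0.0013 2.69
-0.0385 -0.0005 0.0013 2.69; -0.0385 0.0013 0.0013 2.69
```

send_rows --steps "-0.029 -0.0253 0.0013 2.69; -0.0302 -0.0239 0.0013 2.69; -0.0313 -0.0225 0.0013 2.69; -0.0323 -0.021 0.0013 2.69; -0.0332 -0.0195 0.0013 2.69" --gripper 0.5

```text
clock: 0.52
tcp_pos: [0.3461, 0.4169, 0.2495]
orientation: [-1.013, -2.974, 0.001]
wrist_force: [1.1, -0.3, -0.1]
grip_width: 0.497
finger_force: 0.0
```

send_rows --steps "-0.0341 -0.0179 0.0013 2.69; -0.0349 -0.0162 0.0013 2.69; -0.0356 -0.0146 0.0013 2.69; -0.0363 -0.0129 0.0013 2.69; -0.0368 -0.0112 0.0013 2.69"

```text
clock: 0.93
tcp_pos: [0.4269, 0.2423, 0.2431]
orientation: [-1.354, -2.834, 0.0]
wrist_force: [0.9, 0.2, 0.5]
grip_width: 0.5
finger_force: 0.0
```

send_rows --steps "-0.0373 -0.0094 0.0013 2.69; -0.0377 -0.0077 0.0013 2.69; -0.038 -0.0059 0.0013 2.69; -0.0383 -0.0041 0.0013 2.69; -0.0384 -0.0023 0.0013 2.69"

```text
clock: 1.35
tcp_pos: [0.5078, 0.0678, 0.2366]
orientation: [-1.677, -2.656, 0.0]
wrist_force: [0.8, 0.3, -1.1]
grip_width: 0.501
finger_force: 0.0
```

send_rows --steps "-0.0385 -0.0005 0.0013 2.69; -0.0385 0.0013 0.0013 2.69; 0 0 0 0"

```text
clock: 1.6
tcp_pos: [0.5424, -0.0098, 0.2343]
orientation: [1.81, 2.56, -0.005]
wrist_force: [0.7, -0.4, -0.1]
grip_width: 0.502
finger_force: 0.0
```

```bash
python3 - <<'E'
from plan import *
s=bot.state();print(s["joints"].round(2),s["grip_width"],s["tcp_pos"],cy(cur()[1]),bot.tips_ahead)
g=pt(-.060,.043,.030)
rows(g+[0,0,.016],YAW)
E
```

```text
[-0.23  0.51  0.28  1.85 -0.18  0.8   0.49] 0.5024554868589622 [ 0.5424143  -0.00981676  0.23425574] 19.481693391027655 0.025
0.0033 0.0000 0.0279 -0.23; 0.0033 0.0001 0.0279 -0.23; 0.0033 0.0001 0.0279 -0.23
```

send_rows --steps "0 0 0 0; 0 0 0 0"

```text
clock: 1.77
tcp_pos: [0.5393, 0.0002, 0.2337]
orientation: [-1.796, -2.576, 0.0]
wrist_force: [-1.5, 1.0, 0.1]
grip_width: 0.498
finger_force: 0.0
```

```bash
python3 - <<'E'
from plan import *
print(cur()[0],cy(cur()[1]))
g=pt(-.060,.043,.030)
rows(g+[0,0,.016],YAW)
E
```

```text
[5.39326247e-01 2.02980414e-04 2.33731057e-01] 20.226563429087758
-0.0004 -0.0000 0.0277 0.02; -0.0004 -0.0000 0.0277 0.02; -0.0004 -0.0000 0.0277 0.02
```

send_rows --steps "0 0 0.028 0; 0 0 0.025 0; 0 0 0.015 0; 0 0 0.009 0; 0 0 0.003 0"

```text
clock: 2.18
tcp_pos: [0.5386, 0.0015, 0.1528]
orientation: [-1.792, -2.577, 0.002]
wrist_force: [-0.4, -0.0, 0.1]
grip_width: 0.5
finger_force: 0.0
```

send_rows --steps "0 0 0.002 0; 0 0 0 0; 0 0 0 0"

```text
clock: 2.43
tcp_pos: [0.5405, 0.0, 0.1531]
orientation: [1.796, 2.576, 0.002]
wrist_force: [0.0, 0.2, 0.0]
grip_width: 0.499
finger_force: 0.0
```

```bash
python3 - <<'E'
from plan import *
from bench import get_image
import cv2
from h import proj
d=get_image("scene");c=proj(d,cur()[0]).astype(int);print(cur()[0],c)
y0,x0=c[1]-45,c[0]-60
cv2.imwrite("pics/g1.png",cv2.resize(d["img"][y0:y0+90,x0:x0+120],(800,600),interpolation=cv2.INTER_CUBIC)[:,:,::-1])
E
```

```text
[ 5.40525383e-01 -9.60092589e-05  1.53141171e-01] [295 250]
```

View pics/g1.png

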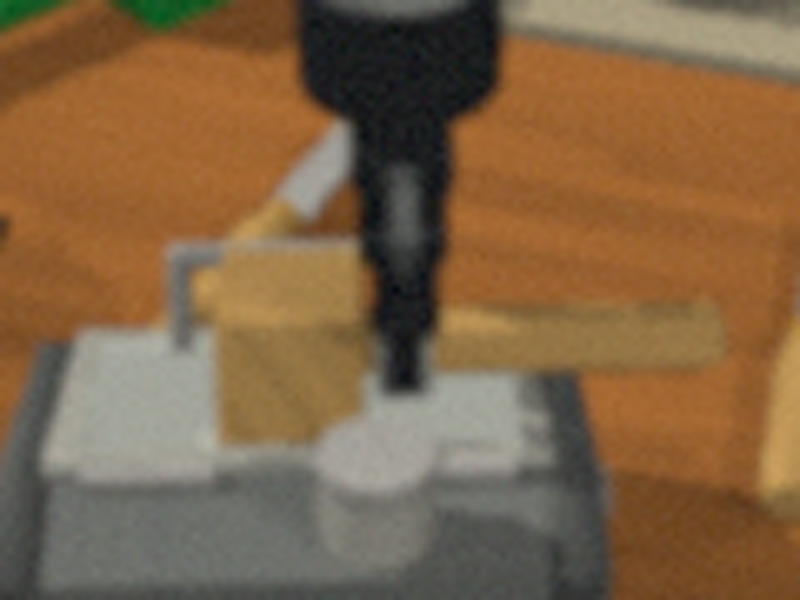

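The fingers straddle the handle just beside the head and the tips are clear of the cover. I close in steps, lifting as the handle turns level.

send_rows --steps "0 0 0.003 0; 0 0 0 0; 0 0 0 0" --gripper 0.6

```text
clock: 2.73
tcp_pos: [0.5393, -0.0004, 0.1492]
orientation: [-1.797, -2.576, 0.001]
wrist_force: [-2.1, -0.1, 0.6]
grip_width: 0.4
finger_force: 1.1
```

send_rows --steps "0 0 -0.003 0; 0 0 -0.003 0; 0 0 -0.003 0; 0 0 -0.003 0; 0 0 -0.003 0" --gripper 1

```text
clock: 3.15
tcp_pos: [0.5401, -0.0002, 0.1645]
orientation: [1.797, 2.577, 0.0]
wrist_force: [-0.2, -0.3, -3.0]
grip_width: 0.355
finger_force: 59.1
```

send_rows --steps "0 0 -0.004 0; 0 0 -0.004 0; 0 0 -0.004 0; 0 0 0 0; 0 0 0 0"

```text
clock: 3.57
tcp_pos: [0.5401, -0.0003, 0.1765]
orientation: [1.797, 2.576, 0.001]
wrist_force: [0.2, 0.2, -3.1]
grip_width: 0.354
finger_force: 59.2
```

send_rows --steps "0 0 -0.015 0; 0 0 -0.03 0; 0 0 -0.03 0; 0 0 -0.01 0; 0 0 0 0"

```text
clock: 3.98
tcp_pos: [0.5415, -0.0004, 0.2636]
orientation: [1.795, 2.573, 0.006]
wrist_force: [0.4, -0.0, -3.4]
grip_width: 0.354
finger_force: 59.8
```

```bash
python3 - <<'E'
from plan import *
from bench import get_image
import cv2
from h import *
np.set_printoptions(suppress=True,precision=4)
for n in("scene","top"):
    d=get_image(n);P=cloud(d);hsv=cv2.cvtColor(d["img"],cv2.COLOR_RGB2HSV)
    t=cur()[0];c,s=np.cos(np.radians(YAW)),np.sin(np.radians(YAW));Rz=np.array([[c,-s,0],[s,c,0],[0,0,1]])
    q=(P-t)@Rz;k=(hsv[...,1]>75)&(q[...,2]>-.09)&(q[...,2]<.03)&(abs(q[...,0])<.08)&(q[...,1]<.17)&(q[...,1]>-.12)
    hd=q[k&(q[...,1]>.02)];he=q[k&(q[...,1]<-.02)]
    for a in(hd,he): print(n,len(a),np.percentile(a,[2,50,98],axis=0).round(4).tolist())
    b=he if n=="top" else he
    A=np.c_[he[:,0],he[:,1],np.ones(len(he))]; print(np.linalg.lstsq(A,he[:,2],rcond=None)[0])
    A=np.c_[hd[:,1],np.ones(len(hd))]; print(np.linalg.lstsq(A,hd[:,2],rcond=None)[0])
    if n=="scene":
        c=proj(d,t).astype(int);y0,x0=c[1]-60,c[0]-80
        cv2.imwrite("pics/g2.png",cv2.resize(d["img"][y0:y0+120,x0:x0+160],(800,600),interpolation=cv2.INTER_CUBIC)[:,:,::-1])
p=rows(np.array([.49,-.36,t[2]]),88+1e-9)
E
```

```text
scene 434 [[-0.0076, 0.0221, -0.0217], [0.0139, 0.0701, -0.0082], [0.0194, 0.1185, -0.0008]]
scene 630 [[-0.0479, -0.07, -0.0153], [0.0435, -0.0453, 0.0087], [0.0553, -0.0213, 0.0284]]
[-0.057  -0.0036  0.01  ]
[-0.0393 -0.0066]Traceback (most recent call last):
  File "<stdin>", line 11, in <module>
    return _quantile_unchecked(
        a, q, axis, out, overwrite_input, method, keepdims, weights)
    return _ureduce(a,
                    func=_quantile_ureduce_func,
    ...<5 lines>...
                    overwrite_input=overwrite_input,
                    method=method)
    r = func(a, **kwargs)
    result = _quantile(arr,
                       quantiles=q,
    ...<2 lines>...
                       out=out,
                       weights=wgt)
    slices_having_nans = np.isnan(arr[-1, ...])
                                  ~~~^^^^^^^^^
IndexError: index -1 is out of bounds for axis 0 with size 0
```

View pics/g2.png

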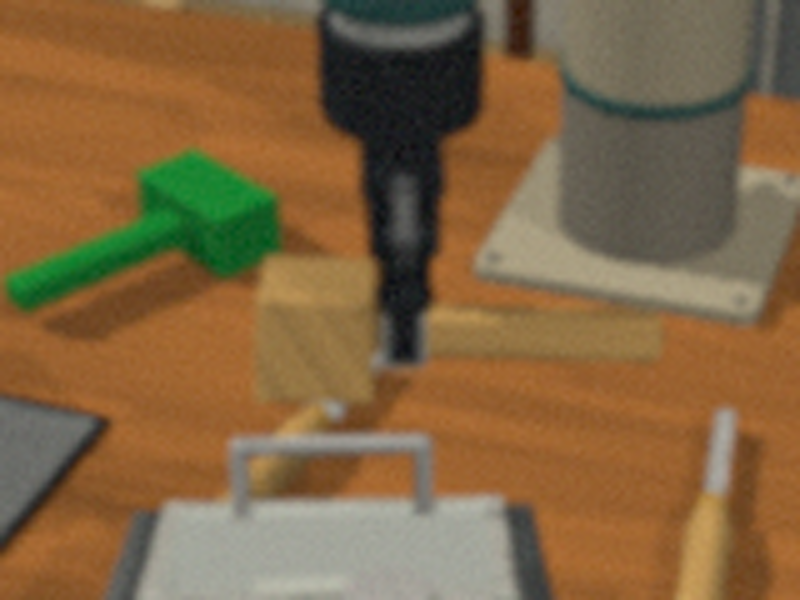

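The mallet hangs level in the grip with its head at left. I carry it to the mat and turn the handle towards the robot.

```bash
python3 - <<'E'
from plan import *
print(bot.state()["joints"].round(2))
rows(np.array([.49,-.36,.24]),88)
E
```

```text
[-0.25  0.48  0.28  1.83 -0.17  0.86  0.47]
-0.0321 -0.0171 0.0020 -6.78; -0.0298 -0.0207 0.0020 -6.78; -0.0272 -0.0241 0.0020 -6.78; -0.0241 -0.0271 0.0020 -6.78; -0.0208 -0.0298 0.0020 -6.78
-0.0171 -0.0320 0.0020 -6.78; -0.0132 -0.0338 0.0020 -6.78; -0.0091 -0.0352 0.0020 -6.78; -0.0049 -0.0360 0.0020 -6.78; -0.0006 -0.0363 0.0020 -6.78
```

send_rows --steps "-0.0321 -0.0171 0.002 -6.78; -0.0298 -0.0207 0.002 -6.78; -0.0272 -0.0241 0.002 -6.78; -0.0241 -0.0271 0.002 -6.78; -0.0208 -0.0298 0.002 -6.78"

```text
clock: 4.5
tcp_pos: [0.5135, -0.1811, 0.2487]
orientation: [-0.957, -2.988, -0.0]
wrist_force: [1.2, -0.1, -3.0]
grip_width: 0.354
finger_force: 59.9
```

send_rows --steps "-0.0171 -0.032 0.002 -6.78; -0.0132 -0.0338 0.002 -6.78; -0.0091 -0.0352 0.002 -6.78; -0.0049 -0.036 0.002 -6.78; -0.0006 -0.0363 0.002 -6.78"

```text
clock: 4.92
tcp_pos: [0.4889, -0.3609, 0.2383]
orientation: [-0.045, -3.138, -0.005]
wrist_force: [0.4, 0.6, -2.7]
grip_width: 0.354
finger_force: 59.9
```

send_rows --steps "0 0 0.02 0; 0 0 0.03 0; 0 0 0.03 0; 0 0 0.02 0; 0 0 0.01 0"

```text
clock: 5.33
tcp_pos: [0.4875, -0.358, 0.1257]
orientation: [-0.055, -3.133, -0.009]
wrist_force: [0.3, 0.0, -3.2]
grip_width: 0.355
finger_force: 59.9
```

send_rows --steps "0 0 0.005 0; 0 0 0 0; 0 0 0 0"

```text
clock: 5.58
tcp_pos: [0.491, -0.3603, 0.1265]
orientation: [0.054, 3.141, -0.0]
wrist_force: [-0.4, -0.6, -2.9]
grip_width: 0.355
finger_force: 59.9
```

```bash
python3 - <<'E'
from plan import *
from bench import get_image
from h import *
np.set_printoptions(suppress=True,precision=4)
t,M=cur();print(bot.state()["joints"].round(2),t,cy(M))
rows(np.array([.49,-.36,.07]),88)
d=get_image("top");P=cloud(d);hsv=cv2.cvtColor(d["img"],cv2.COLOR_RGB2HSV)
k=(hsv[...,1]>75)&(P[...,2]>.03)&(P[...,2]<.2)&(abs(P[...,1]+.36)<.08)&(P[...,0]>.3)&(P[...,0]<.65)
q=P[k];hd=q[q[:,0]<t[0]-.03];he=q[q[:,0]>t[0]+.03]
for a in(hd,he):
    if len(a): print(len(a),np.percentile(a,[2,50,98],axis=0),np.polyfit(a[:,0],a[:,2],1),np.polyfit(a[:,1],a[:,2],1))
E
```

```text
[ 0.61  0.73 -0.03  1.75  0.04  0.66  2.09] [ 0.491  -0.3603  0.1265] 88.02221068497336
0.0005 0.0001 0.0282 0.01; 0.0005 0.0001 0.0282 0.01
633 [[ 0.5266 -0.3939  0.0305]
 [ 0.6102 -0.3467  0.043 ]
 [ 0.648  -0.312   0.1534]] [-1.1013  0.7313] [1.4233 0.5738]
```

```bash
python3 - <<'E'
from plan import *
from bench import get_image
from h import *
np.set_printoptions(suppress=True,precision=4)
t,M=cur()
for n in("top","scene"):
    d=get_image(n);P=cloud(d);hsv=cv2.cvtColor(d["img"],cv2.COLOR_RGB2HSV)
    k=(hsv[...,1]>75)&(P[...,2]>.06)&(P[...,2]<.2)&(abs(P[...,1]+.36)<.08)&(P[...,0]>.33)&(P[...,0]<.6)
    q=P[k]
    for a in(q[q[:,0]<t[0]-.03],q[q[:,0]>t[0]+.01]):
        if len(a): print(n,len(a),np.percentile(a,[2,50,98],axis=0).tolist())
    a=q[(q[:,0]>t[0]+.015)&(q[:,2]>.12)]
    if len(a): print(np.linalg.lstsq(np.c_[a[:,:2]-t[:2],np.ones(len(a))],a[:,2],rcond=None)[0])
E
```

```text
top 270 [[0.5131047704959649, -0.3545173956991912, 0.10619125329969197], [0.5450052802102574, -0.32456643818440567, 0.1425369057525404], [0.5616852127903329, -0.31063636093285146, 0.15729596235675006]]
[-0.187  -0.4661  0.1677]
scene 129 [[0.371199446802541, -0.36405947485394907, 0.10550568111842151], [0.40385210149224626, -0.34619853073536233, 0.11531408931888887], [0.4585876096210512, -0.33980919552888833, 0.12371648309388725]]
scene 950 [[0.5039938688578411, -0.412715229191433, 0.08914639298517449], [0.5558523887855263, -0.34894035766269116, 0.1299816094623295], [0.564836581943782, -0.3109937601764609, 0.18208033550806407]]
[-0.2725  0.0937  0.1513]
```

send_rows --steps "0 0 0.02 0; 0 0 0.02 0; 0 0 0.012 0; 0 0 0.006 0; 0 0 0.003 0"

```text
clock: 6.15
tcp_pos: [0.4905, -0.36, 0.0647]
orientation: [-0.054, -3.14, -0.001]
wrist_force: [-0.3, -0.0, -2.5]
grip_width: 0.356
finger_force: 59.9
```

send_rows --steps "0 0 0.002 0; 0 0 0.002 0; 0 0 0.002 0; 0 0 0 0; 0 0 0 0"

```text
clock: 6.57
tcp_pos: [0.4908, -0.3602, 0.0595]
orientation: [0.054, 3.141, -0.0]
wrist_force: [-0.3, 0.1, -2.5]
grip_width: 0.359
finger_force: 59.9
```

send_rows --steps "0 0 0.002 0; 0 0 0.002 0; 0 0 0 0"

```text
clock: 6.82
tcp_pos: [0.4911, -0.36, 0.0559]
orientation: [0.054, 3.14, -0.0]
wrist_force: [-0.1, 1.7, 3.1]
grip_width: 0.347
finger_force: 58.8
```

send_rows --steps "0 0 0.002 0; 0 0 0.002 0; 0 0 0 0"

```text
clock: 7.07
tcp_pos: [0.4911, -0.3601, 0.0519]
orientation: [0.054, 3.14, -0.001]
wrist_force: [-1.3, 2.9, 6.1]
grip_width: 0.343
finger_force: 59.2
```

```bash
python3 - <<'E'
from plan import *
from bench import get_image
from h import *
s=bot.state();print(s["moment"],s["wrist_force"])
d=get_image("scene")
c=proj(d,cur()[0]).astype(int);y0,x0=c[1]-50,c[0]-60
cv2.imwrite("pics/g3.png",cv2.resize(d["img"][y0:y0+90,x0:x0+120],(800,600),interpolation=cv2.INTER_CUBIC)[:,:,::-1])
E
```

```text
[0.19501212 0.14281203 0.03408561] [-1.2657807   2.86260238  6.12026457]
```

View pics/g3.png

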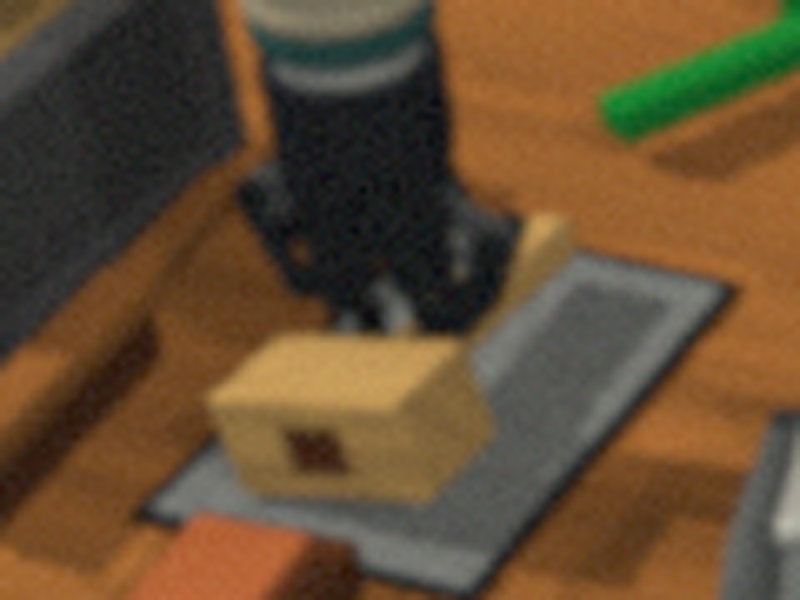

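The mallet's head is on the mat and is rolling level as I press lightly. I go on slowly.

send_rows --steps "0 0 0.002 0; 0 0 0.002 0; 0 0 0 0"

```text
clock: 7.37
tcp_pos: [0.4908, -0.3602, 0.0473]
orientation: [0.054, 3.141, -0.0]
wrist_force: [-1.6, 1.4, 3.9]
grip_width: 0.329
finger_force: 58.8
```

send_rows --steps "0 0 0.0015 0; 0 0 0.0015 0; 0 0 0 0"

```text
clock: 7.62
tcp_pos: [0.4906, -0.3602, 0.0437]
orientation: [-0.054, -3.141, 0.0]
wrist_force: [0.2, 1.3, 0.9]
grip_width: 0.319
finger_force: 58.7
```

send_rows --steps "0 0 0.001 0; 0 0 0.001 0; 0 0 0 0"

```text
clock: 7.87
tcp_pos: [0.4905, -0.3601, 0.042]
orientation: [-0.055, -3.141, -0.0]
wrist_force: [-1.7, 0.6, 1.3]
grip_width: 0.316
finger_force: 58.9
```

send_rows --steps "0 0 0.001 0; 0 0 0.001 0; 0 0 0 0"

```text
clock: 8.12
tcp_pos: [0.4906, -0.3601, 0.0402]
orientation: [-0.054, -3.141, 0.0]
wrist_force: [-1.4, 2.5, 1.9]
grip_width: 0.32
finger_force: 59.2
```

send_rows --steps "0 0 0.001 0; 0 0 0 0; 0 0 0 0"

```text
clock: 8.37
tcp_pos: [0.4907, -0.3601, 0.0396]
orientation: [0.054, 3.141, -0.0]
wrist_force: [-2.5, 2.6, 6.1]
grip_width: 0.315
finger_force: 59.7
```

send_rows --steps "0 0 0 0; 0 0 0 0; 0 0 0 0" --gripper 0.64

```text
clock: 8.62
tcp_pos: [0.4908, -0.3604, 0.039]
orientation: [0.055, 3.141, -0.0]
wrist_force: [0.0, 0.9, -0.0]
grip_width: 0.357
finger_force: 0.0
```

send_rows --steps "0 0 0 0; 0 0 0 0; 0 0 0 0" --gripper 0.4

```text
clock: 8.87
tcp_pos: [0.4907, -0.3601, 0.0391]
orientation: [-0.054, -3.141, -0.0]
wrist_force: [-0.3, 0.9, 0.5]
grip_width: 0.601
finger_force: 0.0
```

send_rows --steps "0 0 -0.005 0; 0 0 -0.015 0; 0 0 -0.03 0; 0 0 -0.04 0; 0 0 -0.04 0"

```text
clock: 9.28
tcp_pos: [0.4899, -0.3596, 0.1702]
orientation: [-0.054, -3.139, -0.002]
wrist_force: [0.8, -1.1, 0.6]
grip_width: 0.601
finger_force: 0.0
```

send_rows --steps "0 0 -0.04 0; 0 0 -0.03 0; 0 0 -0.01 0; 0 0 0 0" --gripper 0.6

```text
clock: 9.62
tcp_pos: [0.4921, -0.3612, 0.2529]
orientation: [0.055, 3.135, -0.006]
wrist_force: [-0.1, 0.1, 0.1]
grip_width: 0.398
finger_force: 0.0
```

```bash
cat >> plan.py <<'E'
def bar(th,grasp=.006,dy=0.):
    """TCP for grasp of the handle bar at cover angle th"""
    c,s=np.cos(th),np.sin(th)
    # rotate about y so that the free edge (-x) rises: (x,z)->(x c + z s, -x s + z c)
    x,z=-.134,.045
    return pt(x*c+z*s,dy,-x*s+z*c)+[0,0,grasp]
E
python3 - <<'E'
from plan import *
from bench import get_image
import cv2
np.set_printoptions(suppress=True,precision=4)
print(cur()[0]);
for th in(0,.5,1,1.5,2):print(th,bar(th))
rows(bar(0)+[0,0,.09],YAW)
d=get_image("scene");cv2.imwrite("pics/g4.png",d["img"][150:350,80:380,::-1])
E
```

```text
[ 0.4921 -0.3612  0.2529]
0 [ 0.4842 -0.067   0.1294]
0.5 [ 0.4989 -0.0617  0.1976]
1 [ 0.5424 -0.0457  0.2499]
1.5 [ 0.6042 -0.023   0.2736]
2 [0.6691 0.0008 0.2629]
0.0018 0.0294 0.0032 6.78; 0.0053 0.0290 0.0032 6.78; 0.0087 0.0281 0.0032 6.78; 0.0119 0.0269 0.0032 6.78; 0.0150 0.0253 0.0032 6.78
0.0179 0.0234 0.0032 6.78; 0.0205 0.0211 0.0032 6.78; 0.0229 0.0185 0.0032 6.78; 0.0249 0.0157 0.0032 6.78; 0.0266 0.0126 0.0032 6.78
```

View pics/g4.png

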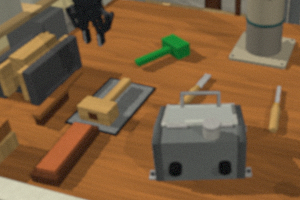

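The mallet lies flat on the mat. Now the cover handle.

send_rows --steps "0.0018 0.0294 0.0032 6.78; 0.0053 0.029 0.0032 6.78; 0.0087 0.0281 0.0032 6.78; 0.0119 0.0269 0.0032 6.78; 0.015 0.0253 0.0032 6.78"

```text
clock: 10.08
tcp_pos: [0.4848, -0.2112, 0.2307]
orientation: [-0.976, -2.981, -0.0]
wrist_force: [-0.1, 0.2, -0.3]
grip_width: 0.401
finger_force: 0.0
```

send_rows --steps "0.0179 0.0234 0.0032 6.78; 0.0205 0.0211 0.0032 6.78; 0.0229 0.0185 0.0032 6.78; 0.0249 0.0157 0.0032 6.78; 0.0266 0.0126 0.0032 6.78"

```text
clock: 10.5
tcp_pos: [0.4807, -0.0644, 0.215]
orientation: [-1.803, -2.568, 0.004]
wrist_force: [1.2, 0.3, -0.1]
grip_width: 0.399
finger_force: 0.0
```

send_rows --steps "0 0 0 0; 0 0 0 0; 0 0 0 0"

```text
clock: 10.75
tcp_pos: [0.4816, -0.0661, 0.2159]
orientation: [-1.794, -2.576, 0.004]
wrist_force: [-0.0, 0.1, -0.4]
grip_width: 0.399
finger_force: 0.0
```

```bash
python3 - <<'E'
from plan import *
s=bot.state();print(s["tcp_pos"],s["joints"].round(2))
rows(bar(0),YAW)
E
```

```text
[ 0.48160305 -0.06613722  0.21586296] [-0.13  0.47  0.29  2.01 -0.2   0.69  0.65]
-0.0006 0.0008 0.0288 0.04; -0.0006 0.0008 0.0288 0.04; -0.0006 0.0008 0.0288 0.04
```

send_rows --steps "-0.0006 0.001 0.028 0; -0.0006 0.001 0.028 0; -0.0006 0.001 0.02 0; 0 0 0.008 0; 0 0 0.003 0"

```text
clock: 11.17
tcp_pos: [0.4847, -0.068, 0.1286]
orientation: [-1.798, -2.572, 0.004]
wrist_force: [0.1, -0.1, 0.5]
grip_width: 0.401
finger_force: 0.0
```

send_rows --steps "0 0 0 0; 0 0 0 0; 0 0 0 0" --gripper 1

```text
clock: 11.42
tcp_pos: [0.4837, -0.0683, 0.1307]
orientation: [-1.798, -2.573, 0.005]
wrist_force: [-4.6, -4.2, -2.9]
grip_width: 0.094
finger_force: 58.4
```

```bash
python3 - <<'E'
from plan import *
np.set_printoptions(suppress=True,precision=4)
s=bot.state();print(s["tcp_pos"],bar(0),s["grip_width"],s["wrist_force"])
e=cur()[0]-bar(0);M=cur()[1]
for n0,n1 in((0,2.0),):
    n=30;p=[bar(2.0*i/n)+e for i in range(n+1)]
    for i in range(0,n,5): print("; ".join("%.4f %.4f %.4f 0"%tuple(M.T@(p[j+1]-p[j])) for j in range(i,i+5)))
E
```

```text
[ 0.4837 -0.0683  0.1307] [ 0.4842 -0.067   0.1294] 0.09353253231502584 [-4.6287 -4.2229 -2.9332]
0.0000 0.0000 -0.0094 0; 0.0000 0.0007 -0.0094 0; 0.0000 0.0013 -0.0093 0; 0.0000 0.0019 -0.0092 0; 0.0000 0.0025 -0.0091 0
0.0000 0.0031 -0.0089 0; 0.0000 0.0037 -0.0087 0; 0.0000 0.0043 -0.0084 0; 0.0000 0.0048 -0.0081 0; 0.0000 0.0054 -0.0078 0
0.0000 0.0059 -0.0074 0; 0.0000 0.0063 -0.0070 0; 0.0000 0.0068 -0.0065 0; 0.0000 0.0072 -0.0061 0; 0.0000 0.0076 -0.0056 0
0.0000 0.0080 -0.0051 0; 0.0000 0.0083 -0.0045 0; 0.0000 0.0086 -0.0040 0; 0.0000 0.0088 -0.0034 0; 0.0000 0.0090 -0.0028 0
0.0000 0.0092 -0.0022 0; 0.0000 0.0093 -0.0016 0; 0.0000 0.0094 -0.0009 0; 0.0000 0.0094 -0.0003 0; 0.0000 0.0094 0.0003 0
0.0000 0.0094 0.0009 0; 0.0000 0.0093 0.0016 0; 0.0000 0.0092 0.0022 0; 0.0000 0.0090 0.0028 0; 0.0000 0.0088 0.0034 0
```

send_rows --steps "0 0 -0.0094 0; 0 0.0007 -0.0094 0; 0 0.0013 -0.0093 0; 0 0.0019 -0.0092 0; 0 0.0025 -0.0091 0"

```text
clock: 11.83
tcp_pos: [0.4896, -0.0662, 0.1774]
orientation: [-1.798, -2.573, 0.006]
wrist_force: [-4.0, -4.7, -3.9]
grip_width: 0.095
finger_force: 58.3
```

send_rows --steps "0 0.0031 -0.0089 0; 0 0.0037 -0.0087 0; 0 0.0043 -0.0084 0; 0 0.0048 -0.0081 0; 0 0.0054 -0.0078 0"

```text
clock: 12.25
tcp_pos: [0.5085, -0.0593, 0.2193]
orientation: [-1.797, -2.572, 0.008]
wrist_force: [-5.1, -4.5, -2.7]
grip_width: 0.09
finger_force: 58.4
```

send_rows --steps "0 0.0059 -0.0074 0; 0 0.0063 -0.007 0; 0 0.0068 -0.0065 0; 0 0.0072 -0.0061 0; 0 0.0076 -0.0056 0"

```text
clock: 12.67
tcp_pos: [0.5382, -0.0486, 0.2524]
orientation: [-1.797, -2.569, 0.013]
wrist_force: [-12.6, -6.5, 6.5]
grip_width: 0.089
finger_force: 58.6
```

send_rows --steps "0 0.008 -0.0051 0; 0 0.0083 -0.0045 0; 0 0.0086 -0.004 0; 0 0.0088 -0.0034 0; 0 0.009 -0.0028 0"

```text
clock: 13.08
tcp_pos: [0.5816, -0.0329, 0.2741]
orientation: [-1.799, -2.574, 0.005]
wrist_force: [-6.9, -4.1, 9.9]
grip_width: 0.093
finger_force: 61.6
```

send_rows --steps "0 0.0092 -0.0022 0; 0 0.0093 -0.0016 0; 0 0.0094 -0.0009 0; 0 0.0094 -0.0003 0; 0 0.0094 0.0003 0"

```text
clock: 13.5
tcp_pos: [0.6272, -0.0163, 0.2789]
orientation: [1.798, 2.574, -0.002]
wrist_force: [-4.5, -2.3, 4.7]
grip_width: 0.088
finger_force: 60.7
```

```bash
python3 - <<'E'
from plan import *
s=bot.state();print(s["tcp_pos"],[bar(t) for t in(1.6,1.667,1.733)],s["wrist_force"],s["joints"].round(2))
E
```

```text
[ 0.62724366 -0.01631431  0.27893322] [array([ 0.61743209, -0.01814201,  0.27429265]), array([ 0.6263145 , -0.01488054,  0.27393646]), array([ 0.63502315, -0.01168288,  0.27296697])] [-4.52887008 -2.25952261  4.70911412] [-0.21  0.59  0.31  1.56 -0.2   1.02  0.51]
```

send_rows --steps "0 0.0094 0.0009 0; 0 0.0093 0.0016 0; 0 0.0092 0.0022 0; 0 0.009 0.0028 0; 0 0.0088 0.0034 0"

```text
clock: 13.92
tcp_pos: [0.6693, -0.001, 0.267]
orientation: [-1.798, -2.576, 0.007]
wrist_force: [-38.9, -10.7, 53.5]
grip_width: 0.09
finger_force: 67.8
```

send_rows --steps "0 0 0 0; 0 0 0 0"

```text
clock: 14.08
tcp_pos: [0.6689, -0.0012, 0.2673]
orientation: [-1.799, -2.575, 0.006]
wrist_force: [-10.1, -4.5, 14.7]
grip_width: 0.087
finger_force: 62.8
```

send_rows --steps "0 0 0 0; 0 0 0 0; 0 0 0 0" --gripper 0.76

```text
clock: 14.33
tcp_pos: [0.6718, 0.0028, 0.2654]
orientation: [1.795, 2.576, 0.005]
wrist_force: [2.4, 1.0, 2.0]
grip_width: 0.24
finger_force: 0.0
```

send_rows --steps "0 0 -0.01 0; 0 0 -0.025 0; 0 0 -0.035 0; 0 0 -0.02 0; 0 0 0 0"

```text
clock: 14.75
tcp_pos: [0.6729, 0.0015, 0.3606]
orientation: [1.792, 2.571, 0.009]
wrist_force: [0.5, 0.0, 0.5]
grip_width: 0.24
finger_force: 0.0
```

```bash
python3 - <<'E'
from plan import *
from bench import get_image
from h import *
np.set_printoptions(suppress=True,precision=4)
d=get_image("scene");P=cloud(d);q=(P-H)@R
k=(abs(q[...,1])<.09)
c,s=np.cos(np.radians(20)),np.sin(np.radians(20))
h=q[...,0]*c-q[...,2]*s; v=q[...,0]*s+q[...,2]*c
m=k&(v>.03)&(v<.165)&(abs(h)<.06)
A=np.polyfit(v[m],h[m],1);print(m.sum(),A,np.percentile(v[m],[2,98]),"theta",np.pi/2+np.radians(20)+np.arctan(A[0]))
b=m&(h>.03);print("bar",b.sum(),np.median(h[b]),np.median(v[b]))
cc=proj(d,H).astype(int);cv2.imwrite("pics/g5.png",cv2.resize(d["img"][cc[1]-100:cc[1]+80,cc[0]-120:cc[0]+120],(800,600))[:,:,::-1])
t=cur();print(t[0])
tip=pt(-.117,-.066,-.032); print("button",pt(-.112,-.066,-.032),tip)
E
```

```text
3694 [0.0668 0.0091] [0.0328 0.1623] theta 1.986569596677566
bar 411 0.05340064954969254 0.13228801905361248
[0.6718 0.0017 0.3579]
button [ 0.5511 -0.1128  0.0586] [ 0.5467 -0.1144  0.0569]
```

View pics/g5.png

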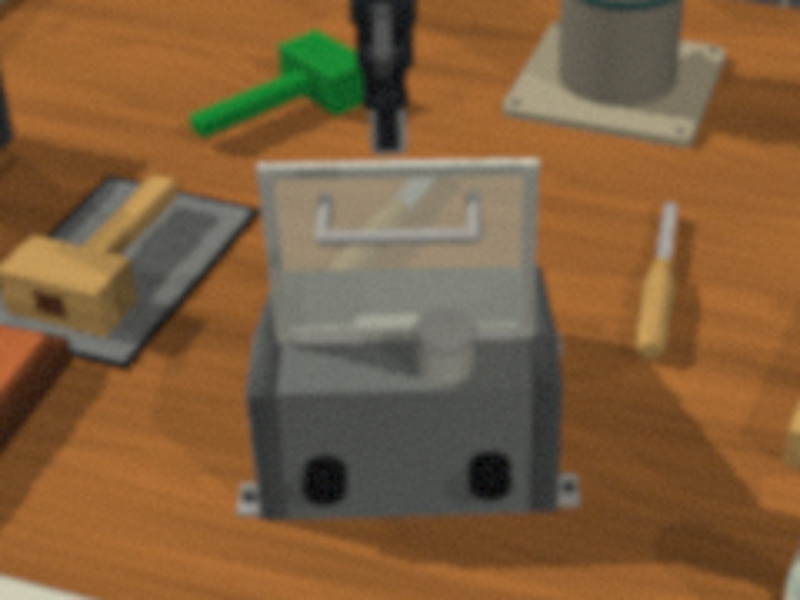

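The cover stands fully open at about 1.99 rad, with the bar at (400,232) in the crop. Next is the button.

```bash
python3 - <<'E'
from plan import *
t=pt(-.117,-.066,-.032)
a=rows(np.array([t[0],t[1],.34]),YAW); print()
rows(np.array([t[0],t[1],.095]),YAW,pose=a)
E
```

```text
-0.0131 -0.0315 0.0034 0.02; -0.0131 -0.0315 0.0034 0.02; -0.0131 -0.0315 0.0034 0.02; -0.0132 -0.0315 0.0034 0.02; -0.0132 -0.0315 0.0034 0.02

0.0001 -0.0002 0.0350 -0.00; 0.0001 -0.0002 0.0350 -0.00; 0.0001 -0.0002 0.0350 -0.00; 0.0001 -0.0002 0.0350 -0.00; 0.0001 -0.0002 0.0350 -0.00
0.0001 -0.0002 0.0350 -0.00; 0.0001 -0.0002 0.0350 -0.00
```

send_rows --steps "-0.0131 -0.0315 0.0034 0; -0.0131 -0.0315 0.0034 0; -0.0131 -0.0315 0.0034 0; -0.0131 -0.0315 0.0034 0; -0.0131 -0.0315 0.0034 0" --gripper 1

```text
clock: 15.22
tcp_pos: [0.5433, -0.1147, 0.3364]
orientation: [-1.795, -2.576, 0.001]
wrist_force: [1.4, -0.7, 0.6]
grip_width: 0.001
finger_force: 0.0
```

send_rows --steps "0 0 0 0; 0 0 0.02 0; 0 0 0.035 0; 0 0 0.035 0; 0 0 0.035 0"

```text
clock: 15.63
tcp_pos: [0.5449, -0.1137, 0.211]
orientation: [-1.796, -2.577, -0.0]
wrist_force: [0.9, 0.2, -1.0]
grip_width: 0.0
finger_force: 0.0
```

send_rows --steps "0 0 0.035 0; 0 0 0.03 0; 0 0 0.01 0; 0 0 0 0; 0 0 0 0"

```text
clock: 16.05
tcp_pos: [0.5455, -0.1144, 0.1379]
orientation: [-1.797, -2.576, 0.0]
wrist_force: [0.9, -0.5, -0.7]
grip_width: 0.005
finger_force: 0.0
```

```bash
python3 - <<'E'
from plan import *
t=pt(-.117,-.066,-.032);print(cur()[0],t)
rows(np.array([t[0],t[1],.094]),YAW,step=.03)
E
```

```text
[ 0.5455005  -0.11440385  0.13785543] [ 0.54670098 -0.11442178  0.05685317]
-0.0002 0.0006 0.0219 0.03; -0.0002 0.0006 0.0219 0.03
```

send_rows --steps "0 0.001 0.022 0; 0 0 0.018 0; 0 0 0.005 0; 0 0 0.003 0; 0 0 0 0"

```text
clock: 16.47
tcp_pos: [0.5471, -0.1143, 0.0908]
orientation: [1.796, 2.576, 0.001]
wrist_force: [0.6, -1.0, 0.2]
grip_width: -0.003
finger_force: 0.0
```

send_rows --steps "0 0 0.0015 0; 0 0 0.0015 0; 0 0 0 0"

```text
clock: 16.72
tcp_pos: [0.5467, -0.1142, 0.0873]
orientation: [1.796, 2.576, 0.001]
wrist_force: [-0.3, 0.3, 0.5]
grip_width: -0.003
finger_force: 0.0
```

send_rows --steps "0 0 0.0015 0; 0 0 0.0015 0; 0 0 0 0"

```text
clock: 16.97
tcp_pos: [0.5465, -0.1141, 0.0837]
orientation: [1.797, 2.577, 0.0]
wrist_force: [0.3, 0.1, 0.7]
grip_width: -0.001
finger_force: 0.1
```

send_rows --steps "0 0 0.0015 0; 0 0 0.0015 0; 0 0 0 0"

```text
clock: 17.22
tcp_pos: [0.5467, -0.1141, 0.0807]
orientation: [1.797, 2.576, 0.001]
wrist_force: [0.4, 0.9, 3.2]
grip_width: -0.0
finger_force: 1.4
```

send_rows --steps "0 0 0.0015 0; 0 0 0.0015 0; 0 0 0 0"

```text
clock: 17.47
tcp_pos: [0.5468, -0.1141, 0.0777]
orientation: [1.797, 2.576, 0.001]
wrist_force: [-0.2, 0.7, 5.0]
grip_width: 0.004
finger_force: 1.9
```

send_rows --steps "0 0 -0.005 0; 0 0 -0.02 0; 0 0 -0.04 0; 0.02 0 -0.03 0; 0.02 0 -0.02 0"

```text
clock: 17.88
tcp_pos: [0.5326, -0.0779, 0.1951]
orientation: [1.8, 2.572, 0.0]
wrist_force: [0.2, -0.2, 0.2]
grip_width: -0.0
finger_force: 0.0
```

```bash
cat > lev.py <<'E'
from plan import *
from bench import get_image
from h import *
np.set_printoptions(suppress=True,precision=4,linewidth=200)
d=get_image("top");P=cloud(d);q=(P-H)@R
m=(abs(q[...,1]+.008)<.028)&(q[...,2]<.0)&(q[...,0]<-.03)&(q[...,0]>-.15)
w=q[m];b=w[w[:,2]>-.026];print("pts",len(w),"bar pts",len(b),np.median(b,0) if len(b) else "")
hist=[(round(x,3),len(s),round(float(np.median(s)),4)) for x in np.arange(-.145,-.03,.01) for s in [w[abs(w[:,0]-x)<.005][:,2]] if len(s)];print(hist)
for nm,y in(("a",.046),("b",.074)):
    k=(abs(q[...,1]-y)<.008)&(q[...,2]>-.034)&(q[...,2]<-.005)&(q[...,0]<-.02)&(q[...,0]>-.14); print(nm,k.sum(),np.median(q[k],0))
E
python3 lev.py; python3 -c "
from plan import *
print(cur()[0],bot.state()['joints'].round(2))"
```

```text
pts 0 bar pts 0 
[]
a 0 [nan nan nan]
b 0 [nan nan nan]
[ 0.53238682 -0.07224568  0.19738337] [-0.11  0.56  0.29  1.9  -0.25  0.71  0.68]
  return _methods._mean(a, axis=axis, dtype=dtype,
  ret = um.true_divide(
```

send_rows --steps "-0.03 0 -0.01 0; -0.04 0 -0.01 0; -0.04 0 0 0; -0.04 0 0 0; -0.04 0 0 0"

```text
clock: 18.35
tcp_pos: [0.5977, -0.2562, 0.2125]
orientation: [-1.796, -2.576, 0.0]
wrist_force: [0.7, 0.3, -0.5]
grip_width: 0.002
finger_force: 0.0
```

send_rows --steps "-0.04 0 0 0; -0.03 0 0 0; 0 0 0 0; 0 0 0 0"

```text
clock: 18.68
tcp_pos: [0.6207, -0.3229, 0.2113]
orientation: [-1.8, -2.572, 0.003]
wrist_force: [-0.0, 0.9, -1.1]
grip_width: -0.001
finger_force: 0.0
```

```bash
python3 lev.py
```

```text
pts 947 bar pts 169 [-0.0938 -0.0072 -0.0108]
[(np.float64(-0.145), 65, -0.0477), (np.float64(-0.135), 70, -0.0393), (np.float64(-0.125), 81, -0.0399), (np.float64(-0.115), 78, -0.0412), (np.float64(-0.105), 58, -0.0139), (np.float64(-0.095), 84, -0.0086), (np.float64(-0.085), 101, -0.0265), (np.float64(-0.075), 84, -0.0395), (np.float64(-0.065), 81, -0.0392), (np.float64(-0.055), 80, -0.0388), (np.float64(-0.045), 83, -0.041), (np.float64(-0.035), 82, -0.0389)]
a 42 [-0.0708  0.0456 -0.0249]
b 34 [-0.0688  0.0731 -0.0258]
```

The lever dropped: its bar is at x -94 mm on the slope, and both branches are unchanged. Now I reset the lever.

```bash
python3 - <<'E'
from plan import *
t=pt(-.132,-.008,-.029)+[0,0,.025];print(t)
a=rows(t+[0,0,.12],YAW)
E
```

```text
[ 0.51251465 -0.06518812  0.07954195]
0.0396 -0.0020 0.0018 -0.00; 0.0396 -0.0020 0.0018 -0.00; 0.0396 -0.0020 0.0018 -0.00; 0.0396 -0.0020 0.0018 -0.00; 0.0396 -0.0020 0.0018 -0.00
0.0396 -0.0020 0.0018 -0.00; 0.0396 -0.0020 0.0018 -0.00
```

send_rows --steps "0.0396 -0.002 0.0018 0; 0.0396 -0.002 0.0018 0; 0.0396 -0.002 0.0018 0; 0.0396 -0.002 0.0018 0; 0.0396 -0.002 0.0018 0"

```text
clock: 19.15
tcp_pos: [0.5425, -0.1344, 0.2036]
orientation: [-1.793, -2.577, -0.001]
wrist_force: [1.4, 0.9, 0.0]
grip_width: 0.001
finger_force: 0.0
```

send_rows --steps "0.0396 -0.002 0.0018 0; 0.0396 -0.002 0.0018 0; 0 0 0 0; 0 0 0 0; 0 0 0 0"

```text
clock: 19.57
tcp_pos: [0.5131, -0.0642, 0.2004]
orientation: [1.794, 2.579, 0.0]
wrist_force: [0.1, -0.5, 0.2]
grip_width: 0.002
finger_force: 0.0
```

```bash
python3 - <<'E'
from plan import *
t=pt(-.132,-.008,-.029)+[0,0,.025];print(cur()[0])
a=rows(t+[0,0,.03],YAW);rows(t,pose=a)
E
```

```text
[ 0.51311633 -0.0642212   0.20041568]
-0.0002 -0.0003 0.0303 0.06; -0.0002 -0.0003 0.0303 0.06; -0.0002 -0.0003 0.0303 0.06
-0.0000 -0.0000 0.0300 0.00
```

send_rows --steps "0 -0.001 0.03 0; 0 0 0.03 0; 0 0 0.02 0; 0 0 0.01 0; 0 0 0 0"

```text
clock: 19.98
tcp_pos: [0.5113, -0.0666, 0.1083]
orientation: [-1.798, -2.573, 0.004]
wrist_force: [0.8, -0.6, -1.2]
grip_width: -0.001
finger_force: 0.0
```

send_rows --steps "0 0 0.01 0; 0 0 0.01 0; 0 0 0.006 0; 0 0 0.004 0; 0 0 0 0"

```text
clock: 20.4
tcp_pos: [0.5121, -0.0656, 0.0796]
orientation: [-1.797, -2.576, 0.001]
wrist_force: [0.1, 0.7, -0.0]
grip_width: -0.002
finger_force: 0.0
```

send_rows --steps "0 0.004 -0.0015 0; 0 0.004 -0.0015 0; 0 0.004 -0.0015 0; 0 0 0 0"

```text
clock: 20.73
tcp_pos: [0.5201, -0.0628, 0.085]
orientation: [-1.795, -2.571, 0.008]
wrist_force: [-9.1, -4.1, 4.8]
grip_width: 0.002
finger_force: 4.8
```

send_rows --steps "0 0.0025 -0.0026 0; 0 0.0028 -0.0023 0; 0 0.003 -0.002 0; 0 0 0 0"

```text
clock: 21.07
tcp_pos: [0.5299, -0.0593, 0.0924]
orientation: [-1.797, -2.574, 0.003]
wrist_force: [-4.8, -1.8, 4.4]
grip_width: -0.001
finger_force: 2.7
```

send_rows --steps "0 0.0032 -0.0017 0; 0 0.0033 -0.0014 0; 0 0.0034 -0.0011 0; 0 0 0 0"

```text
clock: 21.4
tcp_pos: [0.5401, -0.0556, 0.0964]
orientation: [-1.797, -2.576, 0.002]
wrist_force: [-4.1, -3.1, 3.6]
grip_width: 0.004
finger_force: 2.5
```

send_rows --steps "0 0.0035 -0.0007 0; 0 0.0036 -0.0004 0; 0 0.0036 0 0; 0 0 0 0"

```text
clock: 21.73
tcp_pos: [0.5515, -0.0513, 0.0972]
orientation: [1.796, 2.577, 0.0]
wrist_force: [-3.3, -1.8, 3.6]
grip_width: -0.001
finger_force: 2.2
```

send_rows --steps "0 0.0025 0 0; 0 0 0 0"

```text
clock: 21.9
tcp_pos: [0.553, -0.0507, 0.0969]
orientation: [-1.797, -2.577, 0.001]
wrist_force: [-4.0, -1.6, 3.5]
grip_width: 0.0
finger_force: 2.2
```

send_rows --steps "0 0.003 0 0; 0 0.002 0 0; 0 0 0 0"

```text
clock: 22.15
tcp_pos: [0.5535, -0.0505, 0.0965]
orientation: [-1.795, -2.57, 0.009]
wrist_force: [-11.8, -4.6, 9.7]
grip_width: -0.002
finger_force: 6.6
```

send_rows --steps "0 0.003 0.0003 0; 0 0.002 0.0003 0; 0 0 0 0"

```text
clock: 22.4
tcp_pos: [0.5538, -0.0503, 0.0956]
orientation: [-1.793, -2.563, 0.017]
wrist_force: [-20.0, -8.0, 17.5]
grip_width: 0.0
finger_force: 11.3
```

send_rows --steps "0 -0.005 0 0; 0 -0.006 0 0; 0 -0.006 0 0; 0 -0.006 0 0; 0 -0.004 0 0"

```text
clock: 22.82
tcp_pos: [0.5381, -0.0561, 0.0964]
orientation: [1.795, 2.576, 0.003]
wrist_force: [0.2, 0.3, -0.4]
grip_width: 0.001
finger_force: 0.0
```

send_rows --steps "0 -0.004 -0.01 0; 0 0 -0.02 0; 0 0 -0.03 0; 0 0 -0.03 0; 0 0 -0.02 0"

```text
clock: 23.23
tcp_pos: [0.5349, -0.058, 0.2096]
orientation: [1.795, 2.574, 0.004]
wrist_force: [0.8, 0.3, 0.3]
grip_width: -0.001
finger_force: 0.0
```

send_rows --steps "-0.03 0 -0.01 0; -0.04 0 0 0; -0.04 0 0 0; -0.04 0 0 0; -0.04 0 0 0"

```text
clock: 23.65
tcp_pos: [0.6003, -0.2377, 0.2176]
orientation: [1.795, 2.576, 0.002]
wrist_force: [0.8, -0.0, -0.0]
grip_width: 0.002
finger_force: 0.0
```

send_rows --steps "-0.04 0 0 0; -0.03 0 0 0; 0 0 0 0; 0 0 0 0"

```text
clock: 23.98
tcp_pos: [0.6232, -0.3044, 0.2166]
orientation: [1.8, 2.573, -0.001]
wrist_force: [-0.4, 0.6, 0.0]
grip_width: 0.0
finger_force: 0.0
```

```bash
python3 lev.py
```

```text
pts 795 bar pts 145 [-0.063  -0.007  -0.0098]
[(np.float64(-0.145), 31, -0.0483), (np.float64(-0.135), 35, -0.0406), (np.float64(-0.125), 48, -0.0402), (np.float64(-0.115), 56, -0.0408), (np.float64(-0.105), 67, -0.041), (np.float64(-0.095), 73, -0.0399), (np.float64(-0.085), 77, -0.0397), (np.float64(-0.075), 64, -0.0316), (np.float64(-0.065), 81, -0.0082), (np.float64(-0.055), 103, -0.0364), (np.float64(-0.045), 77, -0.0404), (np.float64(-0.035), 83, -0.0398)]
a 38 [-0.0708  0.0462 -0.0264]
b 30 [-0.069   0.0739 -0.0276]
```

The lever is latched: its bar is back at x -63 mm and the branches have not moved. Now I shut the cover.

```bash
python3 - <<'E'
from plan import *
t=np.array([.669,-.001,.36])
a=rows(cur()[0]+[0,0,.143],YAW);print();a=rows(t,YAW,pose=a)
E
```

```text
0.0000 0.0000 -0.0357 0.00; 0.0000 0.0000 -0.0357 0.00; 0.0000 0.0000 -0.0357 0.00; 0.0000 0.0000 -0.0357 0.00

0.0333 0.0183 -0.0000 -0.00; 0.0333 0.0183 -0.0000 -0.00; 0.0333 0.0183 -0.0000 -0.00; 0.0333 0.0183 -0.0000 -0.00; 0.0333 0.0183 -0.0000 -0.00
0.0333 0.0183 -0.0000 -0.00; 0.0333 0.0183 -0.0000 -0.00; 0.0333 0.0183 -0.0000 -0.00
```

send_rows --steps "0 0 -0.0357 0; 0 0 -0.0357 0; 0 0 -0.0357 0; 0 0 -0.0357 0; 0 0 0 0" --gripper 0.76

```text
clock: 24.45
tcp_pos: [0.6264, -0.3014, 0.3683]
orientation: [1.785, 2.568, 0.005]
wrist_force: [1.3, -1.2, 1.6]
grip_width: 0.243
finger_force: 0.0
```

send_rows --steps "0.0333 0.0183 0 0; 0.0333 0.0183 0 0; 0.0333 0.0183 0 0; 0.0333 0.0183 0 0; 0.0333 0.0183 0 0"

```text
clock: 24.87
tcp_pos: [0.6512, -0.1098, 0.3594]
orientation: [-1.793, -2.579, -0.002]
wrist_force: [1.2, 0.3, -0.0]
grip_width: 0.245
finger_force: 0.0
```

send_rows --steps "0.0333 0.0183 0 0; 0.0333 0.0183 0 0; 0.0333 0.0183 0 0; 0 0 0 0; 0 0 0 0"

```text
clock: 25.28
tcp_pos: [0.6681, 0.0051, 0.3588]
orientation: [-1.784, -2.583, -0.003]
wrist_force: [-0.7, -0.1, 0.5]
grip_width: 0.241
finger_force: 0.0
```

```bash
python3 - <<'E'
from plan import *
print(cur()[0],bar(2.0))
a=rows(bar(2.)+[-.001,0,.003],YAW,step=.03)
E
```

```text
[0.66810068 0.00505874 0.35882499] [0.66906111 0.00081527 0.2629073 ]
-0.0011 -0.0004 0.0232 0.14; -0.0011 -0.0004 0.0232 0.14; -0.0011 -0.0004 0.0232 0.14; -0.0011 -0.0004 0.0232 0.14
```

send_rows --steps "-0.001 0 0.03 0; -0.001 0 0.03 0; -0.001 0 0.02 0; 0 0 0.01 0; 0 0 0 0"

```text
clock: 25.7
tcp_pos: [0.6694, -0.0046, 0.2693]
orientation: [1.798, 2.576, 0.0]
wrist_force: [0.0, 0.1, -0.3]
grip_width: 0.242
finger_force: 0.0
```

send_rows --steps "0 0 0.003 0; 0 0 0 0"

```text
clock: 25.87
tcp_pos: [0.6701, -0.0046, 0.2681]
orientation: [1.796, 2.575, 0.002]
wrist_force: [-0.7, 0.3, 5.2]
grip_width: 0.237
finger_force: 0.8
```

send_rows --steps "0 0 0 0; 0 0 0 0; 0 0 0 0" --gripper 1

```text
clock: 26.12
tcp_pos: [0.67, -0.0047, 0.2677]
orientation: [1.797, 2.575, 0.002]
wrist_force: [-0.7, -0.6, 6.4]
grip_width: 0.09
finger_force: 58.6
```

```bash
python3 - <<'E'
from plan import *
np.set_printoptions(suppress=True,precision=4)
print(cur()[0],bar(2.),bot.state()["joints"].round(2));M=cur()[1]
e=np.zeros(3)
n=30;p=[bar(2.0-2.0*i/n) for i in range(n+1)]
for i in range(0,n,5): print("; ".join("%.4f %.4f %.4f 0"%tuple(M.T@(p[j+1]-p[j])) for j in range(i,i+5)))
E
```

```text
[ 0.67   -0.0047  0.2677] [0.6691 0.0008 0.2629] [-0.21  0.66  0.31  1.45 -0.21  1.06  0.5 ]
0.0000 -0.0088 -0.0034 0; 0.0000 -0.0090 -0.0028 0; 0.0000 -0.0092 -0.0022 0; 0.0000 -0.0093 -0.0016 0; 0.0000 -0.0094 -0.0010 0
0.0000 -0.0094 -0.0004 0; 0.0000 -0.0094 0.0003 0; 0.0000 -0.0094 0.0009 0; 0.0000 -0.0093 0.0015 0; 0.0000 -0.0092 0.0021 0
0.0000 -0.0090 0.0027 0; 0.0000 -0.0088 0.0033 0; 0.0000 -0.0086 0.0039 0; 0.0000 -0.0083 0.0045 0; 0.0000 -0.0080 0.0050 0
0.0000 -0.0076 0.0055 0; 0.0000 -0.0072 0.0060 0; 0.0000 -0.0068 0.0065 0; 0.0000 -0.0064 0.0069 0; 0.0000 -0.0059 0.0073 0
0.0000 -0.0054 0.0077 0; 0.0000 -0.0049 0.0081 0; 0.0000 -0.0043 0.0084 0; 0.0000 -0.0038 0.0086 0; 0.0000 -0.0032 0.0089 0
0.0000 -0.0026 0.0091 0; 0.0000 -0.0020 0.0092 0; 0.0000 -0.0013 0.0093 0; 0.0000 -0.0007 0.0094 0; 0.0000 -0.0001 0.0094 0
```

send_rows --steps "0 -0.0088 -0.0034 0; 0 -0.009 -0.0028 0; 0 -0.0092 -0.0022 0; 0 -0.0093 -0.0016 0; 0 -0.0094 -0.001 0"

```text
clock: 26.53
tcp_pos: [0.6297, -0.0193, 0.2795]
orientation: [1.793, 2.571, 0.01]
wrist_force: [5.3, 3.0, 8.6]
grip_width: 0.095
finger_force: 59.6
```

send_rows --steps "0 -0.0094 -0.0004 0; 0 -0.0094 0.0003 0; 0 -0.0094 0.0009 0; 0 -0.0093 0.0015 0; 0 -0.0092 0.0021 0"

```text
clock: 26.95
tcp_pos: [0.585, -0.0354, 0.275]
orientation: [1.794, 2.572, 0.009]
wrist_force: [3.0, 2.6, 6.5]
grip_width: 0.09
finger_force: 62.1
```

send_rows --steps "0 -0.009 0.0027 0; 0 -0.0088 0.0033 0; 0 -0.0086 0.0039 0; 0 -0.0083 0.0045 0; 0 -0.008 0.005 0"

```text
clock: 27.37
tcp_pos: [0.5436, -0.0505, 0.2546]
orientation: [1.796, 2.574, 0.005]
wrist_force: [2.1, 2.3, 5.8]
grip_width: 0.093
finger_force: 63.1
```

send_rows --steps "0 -0.0076 0.0055 0; 0 -0.0072 0.006 0; 0 -0.0068 0.0065 0; 0 -0.0064 0.0069 0; 0 -0.0059 0.0073 0"

```text
clock: 27.78
tcp_pos: [0.5107, -0.0625, 0.2204]
orientation: [1.797, 2.577, 0.001]
wrist_force: [3.2, 2.6, 1.7]
grip_width: 0.089
finger_force: 63.7
```

send_rows --steps "0 -0.0054 0.0077 0; 0 -0.0049 0.0081 0; 0 -0.0043 0.0084 0; 0 -0.0038 0.0086 0; 0 -0.0032 0.0089 0"

```text
clock: 28.2
tcp_pos: [0.4906, -0.0698, 0.1785]
orientation: [1.797, 2.577, 0.001]
wrist_force: [4.0, 2.5, 1.4]
grip_width: 0.088
finger_force: 62.9
```

send_rows --steps "0 -0.0026 0.0091 0; 0 -0.002 0.0092 0; 0 -0.0013 0.0093 0; 0 -0.0007 0.008 0; 0 0 0.004 0"

```text
clock: 28.62
tcp_pos: [0.485, -0.0719, 0.1386]
orientation: [1.796, 2.577, 0.001]
wrist_force: [2.7, 3.3, 4.5]
grip_width: 0.089
finger_force: 61.5
```

send_rows --steps "0 0 0.002 0; 0 0 0.002 0; 0 0 0 0"

```text
clock: 28.87
tcp_pos: [0.4849, -0.0719, 0.1353]
orientation: [1.796, 2.577, 0.001]
wrist_force: [4.1, 3.8, 0.4]
grip_width: 0.092
finger_force: 60.5
```

send_rows --steps "0 0 0.002 0; 0 0 0.002 0; 0 0 0 0"

```text
clock: 29.12
tcp_pos: [0.485, -0.072, 0.1348]
orientation: [1.797, 2.576, 0.004]
wrist_force: [-4.7, 5.1, 39.6]
grip_width: 0.086
finger_force: 64.6
```

send_rows --steps "0 0 0.002 0; 0 0 0.001 0; 0 0 0 0"

```text
clock: 29.37
tcp_pos: [0.485, -0.072, 0.1344]
orientation: [1.797, 2.575, 0.007]
wrist_force: [-11.1, 6.6, 68.2]
grip_width: 0.093
finger_force: 67.7
```

The cover is hard against the rim. I relieve the force, let go and check.

send_rows --steps "0 0 -0.003 0; 0 0 -0.002 0; 0 0 0 0"

```text
clock: 29.62
tcp_pos: [0.4849, -0.0719, 0.135]
orientation: [1.796, 2.577, 0.002]
wrist_force: [-1.0, 4.0, 21.5]
grip_width: 0.09
finger_force: 62.6
```

send_rows --steps "0 0 0 0; 0 0 0 0; 0 0 0 0" --gripper 0.65

```text
clock: 29.87
tcp_pos: [0.4828, -0.0729, 0.1328]
orientation: [-1.796, -2.574, 0.004]
wrist_force: [0.5, 0.5, 0.7]
grip_width: 0.348
finger_force: 0.0
```

send_rows --steps "0 0 -0.01 0; 0 0 -0.03 0; 0 0 -0.04 0; 0 0 -0.04 0; 0 0 -0.03 0"

```text
clock: 30.28
tcp_pos: [0.4843, -0.0731, 0.2866]
orientation: [1.798, 2.575, -0.0]
wrist_force: [-0.4, 0.7, 0.1]
grip_width: 0.348
finger_force: 0.0
```

send_rows --steps "0.04 0 0 0; 0.04 0 0 0; 0.04 0 0 0; 0.04 0 0 0; 0.04 0 0 0"

```text
clock: 30.7
tcp_pos: [0.414, 0.1162, 0.284]
orientation: [-1.798, -2.576, 0.001]
wrist_force: [0.8, 0.7, -0.1]
grip_width: 0.351
finger_force: 0.0
```

send_rows --steps "0.04 0 0 0; 0.04 0 0 0; 0.04 0 0 0; 0 0 0 0; 0 0 0 0"

```text
clock: 31.12
tcp_pos: [0.3727, 0.2296, 0.2836]
orientation: [-1.79, -2.581, 0.002]
wrist_force: [0.7, -0.9, -0.5]
grip_width: 0.35
finger_force: 0.0
```

```bash
python3 - <<'E'
from plan import *
from bench import get_image
from h import *
np.set_printoptions(suppress=True,precision=4)
d=get_image("top");P=cloud(d);q=(P-H)@R
for y0 in(-.09,.0):
    b=(abs(q[...,1])<.048)&(abs(q[...,2]-.045)<.02)&(abs(q[...,0]+.134)<.03);
print("bar",b.sum(),np.median(q[b],0))
o=dict(np.load("/tmp/top0.npz"));q0=(cloud(o)-H)@R
for nm,Q in(("now",q),("start",q0)):
    m=(abs(Q[...,1])<.09)&(Q[...,0]<-.145)&(Q[...,0]>-.16)&(abs(Q[...,2])<.03);b=(abs(Q[...,1])<.048)&(abs(Q[...,2]-.045)<.015)&(abs(Q[...,0]+.134)<.012)
    print(nm,m.sum(),np.mean(Q[m],0),b.sum(),np.median(Q[b],0))
diff=np.abs(d["img"].astype(int)-o["img"]).max(2)
im=d["img"].copy();cv2.imwrite("pics/end.png",cv2.resize(np.vstack([im[90:310,80:520]]),(800,400))[:,:,::-1])
# bar edge location by image: brightness profile
E
```

```text
bar 155 [-0.134  -0.0005  0.0487]
now 403 [-0.1527  0.0003  0.0047] 155 [-0.134  -0.0005  0.0487]
start 410 [-0.1527  0.001   0.0053] 153 [-0.1343 -0.0003  0.0489]
```

View pics/end.png

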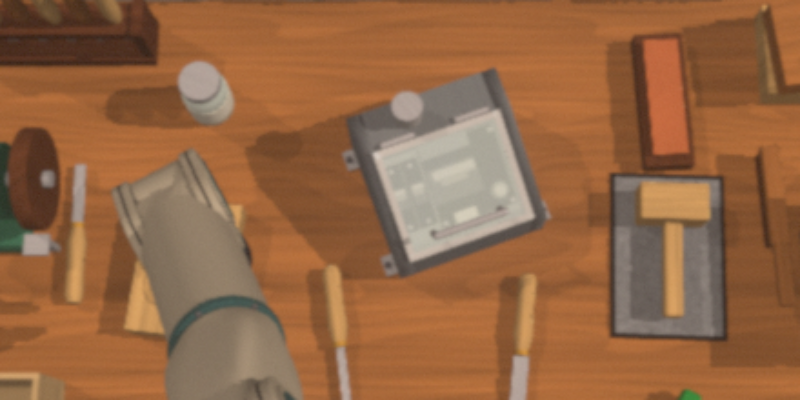

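The cover is shut: its edge and bar match the start readings to within 1 mm. The mallet lies flat on the mat at (675,240), the tin and tools are where they were, and the robot touches nothing.

```bash
python3 -c "
from bench import job
print(job.finish_job())"
```

```text
the job is handed in; nothing more can be done
None
```

The trip test is done and handed in at about 31 s: the mallet lies on the mat, the button dropped the main lever, the lever is latched up again and the cover is shut, with the branch breakers, tin and tools seen unmoved. Wrist force peaked at about 68 N while pressing the cover shut (53 N at its open stop), within the 120 N limit; I couldn't check the 40 N limit on the gripper's body directly.

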